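Latch, tug-test and invert a vial carrier

TASK

Slide the fork latch of the inverting stand fully home over the vial carrier, then, with the carrier still upright, tug it firmly straight up by its handle and keep pulling for half a second to confirm that the latch holds. Only then turn the holder half a turn with its crank, over the top to the stop, so that the carrier hangs upside down held by its latch, let go, and leave the timer, the label roll and the small carton where they are.

Things in the scene. Friction and masses are not known exactly. Their poses are not given: they have to be found in the camera images.
- stand: White stand fixed to the table, base 130 x 234 mm, two posts 120 mm tall. Between them an aluminium holder turns about an axis along the stand's y, 105 mm above this origin (centre of the underside). +x: away from the robot (turned up to 0.25 rad), +y: left, z up. Carrier pocket in the holder's right (-y) half, latch guide in the left half, crank outside the right post.
- rotor (a joint): Turn of the holder, rad: 0 = carrier upright, crank handle on the robot's side (stand -x) at axis height; 3.14 = upside down, crank handle on the far side (+x) at axis height. A stop at either end. Grows as the crank handle goes up over the top to the far side. Stiff bearing (0.15 N m, about 3 N at the crank handle): stays where it is left.
- latch (a joint): Travel of the fork latch, m: 0 = open, 0.055 = fully home against its stop. It starts open, 0 to 0.012. While the holder is upright it closes along stand -y (to the right, toward the carrier). About 2 N of friction hold it where it is left.
- latch_tab (a point): Grip point on the upright steel tab of the fork latch. The tab is 14 mm wide in x, 12 mm in y, 44 mm tall above the fork; this point is 13 mm below its top, 53 mm above the axis when upright. Moves with the latch. The guide rails beside it end 26 mm below this point.
- latch_prongs: The two flat steel prongs of the fork latch, 13 mm wide, 5 mm thick, 55 mm long, one either side of the carrier's handle when home; they then lie 2 mm above the carrier's top face and reach past its middle, so a pull lifts the carrier 2 mm until it bears on them. Origin: under the centre of the fork's crossbar, below the tab; moves with the latch.
- carrier_handle (a point): Centre of the carrier's handle bar: steel, 12 mm wide in x, 52 mm long in y, 16 mm tall, on two legs over the carrier's middle; 62 mm above the axis when upright, its underside 39 mm above the carrier's top face. Moves with the carrier; axes parallel to the stand's when upright.
- carrier: Vial carrier: loose grey block 60 x 80 x 40 mm (x, y, z) with two rows of four flush white vial caps and the steel handle above; 0.3 kg. It sits in the holder's open-topped pocket with 1.5 mm play; only the latch keeps it there when turned over. Origin: centre of its underside; z points from there to its handle.
- carrier_center (a point): Centre of the carrier's grey block, half-way up, 67 mm below the handle bar's centre; moves with the carrier.
- pocket (a point): Point of the holder at which carrier_center lies when the carrier is fully down in its pocket; 35 mm to the right (-y) of the stand's middle and 5 mm below the axis when upright. Turns with the holder.
- crank_grip (a point): Middle of the black crank handle, a free-spinning round sleeve 17 mm thick and 58 mm long, parallel to the axis and 60 mm from it, 148 mm to the right (-y) of the stand's middle. It sticks out 61 mm from the crank arm's outer face. Turns with the holder.
- timer: Bench timer, 68 x 68 x 20 mm, loose on the table left of the stand. A bystander. Origin: centre of its underside.
- label_roll: White roll of labels, 90 mm across, 48 mm tall, loose on the table right of the stand. A bystander. Origin: centre of its underside.
- filter_carton: Small white carton, 50 x 52 x 85 mm, standing loose on the table to the right. A bystander. Origin: centre of its underside.

How it is judged:
On the way, in this order (a step that is already met when the one before it is completed fails the run):
1. the latch is slid fully home (within 4 mm of its stop) over the seated, upright carrier (value of joint latch above 0.051 m and value of joint rotor below 0.2 rad and distance between carrier_center and pocket below 0.01 m), for 0.2 s.
2. with the holder upright, the carrier is pulled up against the closed latch with at least 4 N for 0.2 s (contact force between carrier and latch_prongs above 4 N and contact force between carrier and the fingers above 2 N and value of joint rotor below 0.2 rad and value of joint latch above 0.049 m), for 0.2 s.
3. the holder is turned half a turn to its stop (value of joint rotor above 3 rad), for 0.2 s.
At the end, for the whole second after the job is handed in: The holder stands within 0.14 rad of its far stop, the latch is home (within 6 mm of its stop), and the carrier hangs upside down at rest in its pocket, its centre within 10 mm of its seat; the three bystanders are within 30 mm of where they stood (value of joint rotor above 3 rad and value of joint latch above 0.049 m and distance between carrier_center and pocket below 0.01 m and angle between carrier's own z axis and vertical above 2.9 rad and linear speed of carrier below 0.02 m/s); the robot touches nothing.
It fails at once if the holder is turned more than 0.5 rad with the latch not home (value of joint rotor above 0.5 rad and value of joint latch below 0.045 m).
It fails at once if the carrier comes out of its pocket (distance between carrier_center and pocket above 0.03 m).
It fails at once if a bystander (timer, label roll or carton) is moved more than 30 mm (distance of any of timer, label_roll, filter_carton from where it was at the start of the episode above 0.03 m).
It also fails if it takes over 61 s, if anything falls off the work surface, if the arm or the gripper's body presses on something with over 40 N, if the wrist force passes 120 N, or if a joint passes its speed limit or range.

ROBOT

A 7-joint arm with a two-finger parallel gripper is mounted at the origin on a cart in front of the work surface, level with it; the furniture and walls round the work are solid. World frame = base frame: x ahead of the robot, y to its left, z up, the work surface at z = 0. Lengths are in m, angles in rad, forces in N, time in s.
With the tool pointing down it reaches from about 0.35 to 0.9 m from the base axis. Payload 8.1 kg.
Tool frame: the origin (TCP) lies at the very end of the fingers, on their centre line; the grasp point (between the pads) lies behind it (manip.grip_point_offset is the z of the grasp point in the tool frame, in m); z points along the fingers, y is the line along which they close (so a half turn about z gives the same grasp; the last joint's range is limited). The gripper opens to 85 mm and grips with 20 to 120 N. Pads are 22 mm wide; open, the fingers measure 114 mm over their backs; the gripper's body (76 mm by 85 mm) begins 54 mm behind the grasp point. The pads swing forward as they close: fully open they stand 13 mm farther back than shut.
Start: joints at [1.113, 0.434, 0.025, 1.573, -0.012, 1.134, -0.075], TCP at [0.217, -0.586, 0.231] pointing down, gripper open.
Joint ranges: [-2.62, 2.62], [-0.44, 2.09], [-1.27, 1.32], [0.08, 2.57], [-1.32, 4.46], [0.12, 2], [-2.74, 2.74]. Speed limits (rad/s): [2.22, 2.22, 3.01, 3.01, 3.14, 3.14, 3.14].

INTERFACE

Orientations are given as a rotation vector (axis times angle).
In Python, from rig import manip, optics gives the robot as it stands.
- The arm moves only by the tool move_arm, never from a script. Its argument "commands" is a list of rows, each a list of 7 numbers: the shift along the world's x, y, z in cm, then the turn, a rotation vector about the world's x, y, z in degrees, then the closure, from -1 (fully open) to 1 (shut). A call has exactly 8 rows; each row shifts and turns the commanded pose from where the row before left it; what a row does not reach is not made up. A row lasts 1/8 s, in which the tool goes at most 62.5 mm and 10.7 degrees, less where a joint would pass 70% of its speed; a pose out of reach is approached as far as the arm can. A call is refused whole if a number of a shift passes 6.25 or a number of a turn 10.7, either way. A call with a gripper value outside its range is refused whole. The fingers move at their own pace and stop on an object; "newtons" is the grip in N (left out, the last holds). Time passes only in rows, so rows that do not move let the fingers close, or fill a call up. It gives the time, the measured TCP pose, the force and the opening at its end, in the units of the state.
- manip.read_state(): the state, without advancing time (a new reading comes with each control period).
- optics.get_image(name): name is "scene" or "top" or "wrist"; returns the picture (480x640x3 uint8, blue, green, red); there is no depth.
- optics.camera_info(name): a dict with "camera_matrix" (3x3 intrinsics, pixels), "rvec" (rotation vector, rad) and "tvec" (3), from world to camera coordinates, as OpenCV has them. Camera axes: x right, y down, z forward; pixel columns grow to the right and rows downward; lengths in m; the calibration is good to about 2 mm. A picture is of the moment at which its call begins: read the wrist's pose just before it. camera_info takes no time and is no camera call; for the wrist camera it gives the pose at the moment of the call.
- manip.job_done(): hands the job in, once; it reports no verdict.
The state is a dict: "t": time; "q": joint angles; "qvel": joint speeds; "effort": joint torques, N m; "ee_pos": TCP position; "tool_rot": TCP orientation; "force": force on the tool from outside, world axes, zero at the start; "ft_torque": the same for the moment, N m; "gripper_width": opening from 0.0 (shut) to 1.0 (fully open).
Only numpy, scipy, OpenCV 4.12 (cv2) and the standard library are available. Lean on these libraries where they do the work, as an engineer would, in place of code of your own. Each camera call takes 0.05 s, during which the arm holds its last target. There are 200 camera calls.

## Working session

There is one attempt and no reset: what is moved stays moved. The work goes in short steps, Python scripts to look and compute and a tool call to move; the robot and the scene stay as the last step left them, time stands still between calls to the robot, and variables do not carry over. Pictures are saved under pics/ and viewed, on a budget of 10 in all, crops included, one or two more only if the job needs it, and the job is handed in when it is done.

Besides the shell and the picture viewer there is one more tool, called by a JSON object that holds its "op" and its "data". move_arm: Moves the arm, as the interface text tells. Its arguments: {"type":"object","properties":{"commands":{"type":"array"},"newtons":{"type":"number"}},"required":["commands"]}

```bash
ls; mkdir -p pics; python3 - <<'E'
from rig import manip, optics
import cv2
for n in ("scene","top"):
    cv2.imwrite(f"pics/{n}0.png",optics.get_image(n)); 
    i=optics.camera_info(n); print(n,i)
s=manip.read_state(); print({k:s[k] for k in("t","ee_pos","tool_rot","force","gripper_width")},manip.grip_point_offset)
E
```

```text
pics
scene {'camera_matrix': array([[445.97034312,   0.        , 320.39325259],
       [  0.        , 445.97034312, 241.92397656],
       [  0.        ,   0.        ,   1.        ]]), 'rvec': array([ 1.50386312,  2.0948111 , -0.86098293]), 'tvec': array([ 0.22233028, -0.27741129,  1.88019798])}
top {'camera_matrix': array([[555.47124456,   0.        , 314.40798904],
       [  0.        , 555.47124456, 243.88147626],
       [  0.        ,   0.        ,   1.        ]]), 'rvec': array([ 2.17341903, -2.12810446,  0.1347844 ]), 'tvec': array([-0.04156753,  0.55990595,  1.59833346])}
{'t': 0.1, 'ee_pos': array([ 0.21690308, -0.58566256,  0.23059455]), 'tool_rot': array([-3.09094496e+00, -5.53988551e-01,  5.96932965e-04]), 'force': array([ 0.39085532,  0.85036165, -0.57958398]), 'gripper_width': 1.0039486769096568} -0.0187
```

View pics/top0.png

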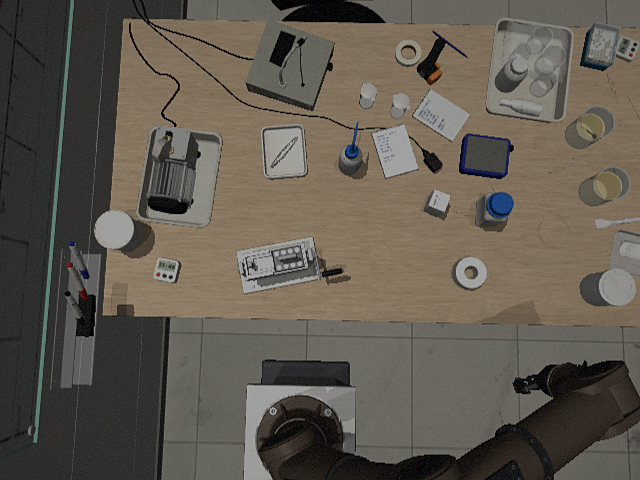

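View pics/scene0.png

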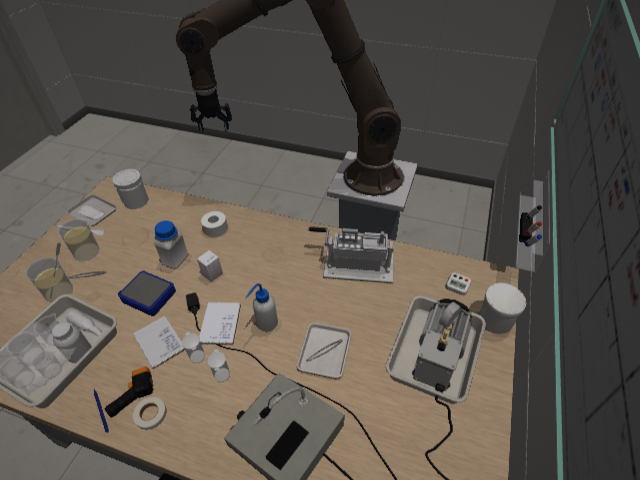

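The top view shows the stand near (280,263), with its crank to the right at (332,272). The timer is at (166,269), the roll at (470,272) and the carton at (438,203). Next I'll enlarge the stand in both views.

```bash
python3 - <<'E'
import cv2,numpy as np
a=cv2.imread("pics/top0.png")[225:305,225:355]; b=cv2.imread("pics/scene0.png")[215:290,300:405]
a=cv2.resize(a,None,fx=6,fy=6,interpolation=2)[:,:780]
cv2.imwrite("pics/topc.png",a)
E
```

```text
(no output)
```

View pics/topc.png

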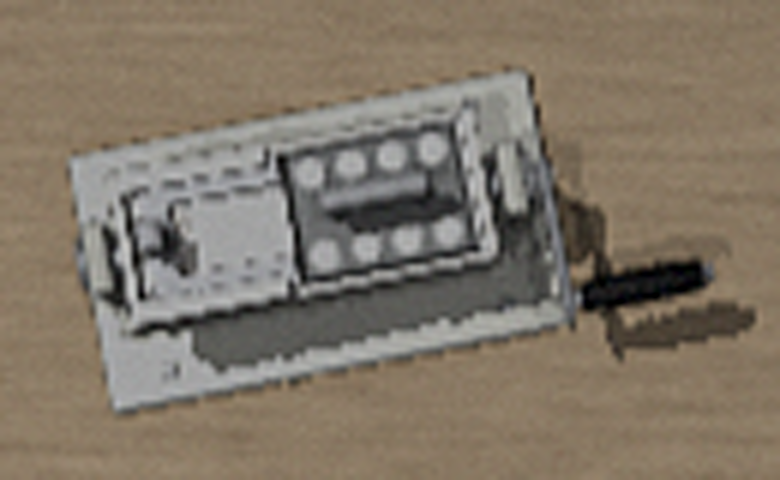

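```bash
cat > h.py <<'E'
import numpy as np, cv2
from rig import manip, optics
from scipy.spatial.transform import Rotation as R
def ray(n,u,v,z,info=None):
    i=info or optics.camera_info(n); K=i["camera_matrix"]; Rm=cv2.Rodrigues(i["rvec"])[0]; t=np.ravel(i["tvec"])
    c=-Rm.T@t; d=Rm.T@np.linalg.inv(K)@[u,v,1]; return c+d*(z-c[2])/d[2]
def proj(n,P,info=None):
    i=info or optics.camera_info(n); return cv2.projectPoints(np.array(P,float).reshape(-1,3),i["rvec"],i["tvec"],i["camera_matrix"],None)[0].reshape(-1,2)
E
python3 - <<'E'
from h import *
f=lambda u,v,z: ray("top",225+u/6,225+v/6,z)
for z in (0.01,):
    C=[f(u,v,z) for u,v in [(70,157),(530,70),(575,322),(115,410)]]
    print(np.round(C,4)); m=np.mean(C,0); print("c",m)
    ey=(C[0]-C[1]+C[3]-C[2])/2; ex=(C[0]-C[3]+C[1]-C[2])/2
    print(np.linalg.norm(ey),np.linalg.norm(ex),np.arctan2(-ey[0],ey[1]),np.arctan2(ex[1],ex[0]))
print("handle",f(375,190,.175),"crank",f(645,284,.113),"tab",f(148,222,.171))
for p in [(166,269),(470,272),(438,203)]: print(ray("top",*p,.03))
E
```

```text
[[ 0.5374  0.2023  0.01  ]
 [ 0.5859 -0.0259  0.01  ]
 [ 0.4605 -0.0509  0.01  ]
 [ 0.4123  0.1751  0.01  ]]
c [0.49901973 0.0751462  0.01      ]
0.23211863305353397 0.12794240355377556 0.20983400048278483 0.20526067111046337
handle [0.50631983 0.04070926 0.175     ] crank [ 0.47172465 -0.08241596  0.113     ] tab [0.49020661 0.14228025 0.171     ]
[0.47795793 0.40515557 0.03      ]
[ 0.4878656  -0.48762848  0.03      ]
[ 0.69210102 -0.39549591  0.03      ]
```

```bash
python3 - <<'E'
from h import *
M=R.from_rotvec(manip.read_state()["tool_rot"]).as_matrix(); y=M[:,1]
print(M.round(3)); a=np.degrees(np.arctan2(y[1],y[0])); print("tool y yaw",a,"turn needed to 11.9:",(11.9-a+90)%180-90)
E
```

```text
[[ 0.938  0.347 -0.001]
 [ 0.347 -0.938  0.001]
 [-0.    -0.001 -1.   ]]
tool y yaw -69.67759010325261 turn needed to 11.9: 81.57759010325262
```

{"op": "move_arm", "data": {"commands": [[2.5,1.5,1.5,0,0,4.5,-1],[3,3.5,1.5,0,0,5.2,-1],[3,4,1.5,0,0,5.2,-1],[3,4.5,1.5,0,0,5.2,-1],[3,5,0.5,0,0,5.2,-1],[3,5,0,0,0,5.2,-1],[3,5,0,0,0,5.2,-1],[2,5,0,0,0,5.2,-1]], "newtons": 50}}

```text
t: 1.1
ee_pos: [0.4437, -0.2479, 0.2969]
tool_rot: [2.698, 1.608, 0.001]
force: [0.6, 0.5, -0.5]
gripper_width: 0.998
```

{"op": "move_arm", "data": {"commands": [[2,5,0,0,0,5.2,-1],[2,5,0,0,0,5.2,-1],[0,5,0,0,0,5.2,-1],[0,5,0,0,0,5.2,-1],[0,5,0,0,0,5.2,-1],[0,5,0,0,0,5.2,-1],[0,5,0,0,0,5.2,-1],[0,4,0,0,0,4.3,-1]]}}

```text
t: 2.1
ee_pos: [0.4813, 0.1422, 0.297]
tool_rot: [1.97, 2.447, 0.001]
force: [0.5, -0.7, -0.8]
gripper_width: 1.0
```

```bash
python3 - <<'E'
from h import *
s=manip.read_state(); i=optics.camera_info("wrist"); im=optics.get_image("wrist"); cv2.imwrite("pics/w1.png",im)
M=R.from_rotvec(s["tool_rot"]).as_matrix(); print(s["ee_pos"],"yaw",np.degrees(np.arctan2(M[1,1],M[0,1])),M[:,2])
np.savez("w1.npz",**i)
c=np.array([.499,.075]); ex=np.array([.9786,.2055]); ey=np.array([-.2055,.9786])
S=lambda x,y,z:[*(c+x*ex+y*ey),z]
print(proj("wrist",[S(0,-.035,.175),S(0,.0676,.171),S(-.06,-.148,.113)],i))
E
```

```text
[0.48126885 0.14218765 0.29697827] yaw 12.313027511047745 [ 7.52134268e-04  4.17329029e-04 -9.99999630e-01]
[[319.56355399 350.30961814]
 [320.71742772 232.33628068]
 [263.96248543 408.14859931]]
```

View pics/w1.png

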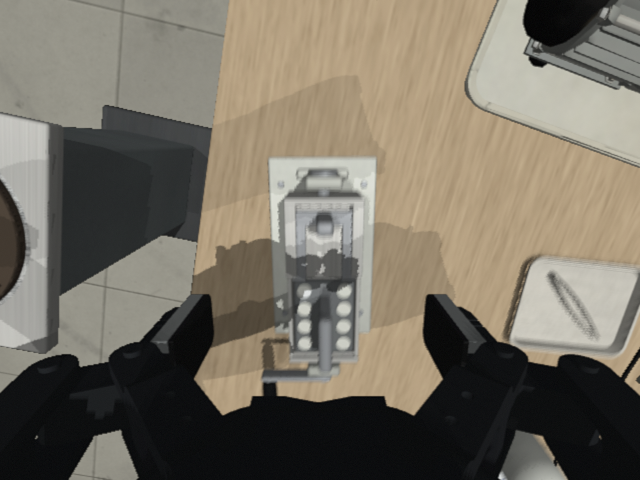

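Wrist view: the tab is near (325,222) and the carrier handle near (325,335). I'll enlarge this part.

```bash
python3 - <<'E'
import cv2
a=cv2.imread("pics/w1.png")[150:400,255:385]; cv2.imwrite("pics/w1c.png",cv2.rotate(cv2.resize(a,None,fx=3.2,fy=3.2,interpolation=2),cv2.ROTATE_90_CLOCKWISE)[:, :])
E
```

```text
(no output)
```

View pics/w1c.png

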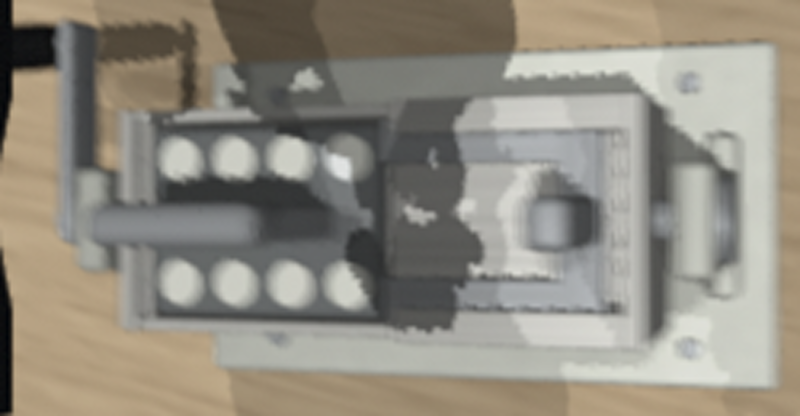

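```bash
python3 - <<'E'
from h import *
i=dict(np.load("w1.npz")); c=np.array([.499,.075]); ex=np.array([.9786,.2055]); ey=np.array([-.2055,.9786])
for u,v,z in [(324.4,344.5,.175),(324.4,225,.171)]:
    p=ray("wrist",u,v,z,i); d=p[:2]-c; print(p,"stand",d@ex,d@ey)
E
```

```text
[0.50899884 0.0470755  0.175     ] stand 0.004046375827259677 -0.029381680041826654
[0.48664581 0.14753432 0.171     ] stand 0.0028159912681291937 0.0735208687924105
```

{"op": "move_arm", "data": {"commands": [[0.4,0.2,-3,0,0,0,-1],[0.3,0.1,-4,0,0,0,-1],[0,0,-4,0,0,0,-1],[0,0,-2.5,0,0,0,-1],[0,0,-1.5,0,0,0,-1],[0,0,-0.5,0,0,0,-0.5],[0,0,0,0,0,0,0.5],[0,0,0,0,0,0,1]], "newtons": 40}}

```text
t: 3.15
ee_pos: [0.4897, 0.1422, 0.1422]
tool_rot: [1.978, 2.439, 0.002]
force: [0.3, -0.5, 0.7]
gripper_width: 0.379
```

{"op": "move_arm", "data": {"commands": [[0,0,0,0,0,0,1],[0,0,0,0,0,0,1],[0,0,0,0,0,0,1],[0,0,0,0,0,0,1],[0,0,0,0,0,0,1],[0,0,0,0,0,0,1],[0,0,0,0,0,0,1],[0,0,0,0,0,0,1]]}}

```text
t: 4.15
ee_pos: [0.4881, 0.1417, 0.1421]
tool_rot: [-1.978, -2.44, 0.002]
force: [-6.5, -0.9, 10.8]
gripper_width: 0.155
```

{"op": "move_arm", "data": {"commands": [[0.1,-0.6,0,0,0,0,1],[0.15,-0.8,0,0,0,0,1],[0.15,-0.8,0,0,0,0,1],[0.15,-0.8,0,0,0,0,1],[0.15,-0.8,0,0,0,0,1],[0.15,-0.7,0,0,0,0,1],[0.1,-0.5,0,0,0,0,1],[0,0,0,0,0,0,1]]}}

```text
t: 5.15
ee_pos: [0.4986, 0.0915, 0.1421]
tool_rot: [1.979, 2.439, -0.0]
force: [-2.4, -1.8, 6.4]
gripper_width: 0.157
```

{"op": "move_arm", "data": {"commands": [[0.05,-0.2,0,0,0,0,1],[0.05,-0.2,0,0,0,0,1],[0.05,-0.2,0,0,0,0,1],[0.05,-0.2,0,0,0,0,1],[0,0,0,0,0,0,1],[0,0,0,0,0,0,1],[0,0,0,0,0,0,1],[0,0,0,0,0,0,1]]}}

```text
t: 6.15
ee_pos: [0.4993, 0.0885, 0.1421]
tool_rot: [-1.972, -2.441, -0.005]
force: [-6.3, 13.7, 4.3]
gripper_width: 0.152
```

{"op": "move_arm", "data": {"commands": [[0,0.1,0,0,0,0,0.5],[0,0,0,0,0,0,0],[0,0,0,0,0,0,-0.5],[0,0,1.5,0,0,0,-0.5],[0,0,2.5,0,0,0,-0.5],[0.2,-1,2,0,0,0,-0.5],[0.4,-2,0,0,0,0,-0.5],[0.3,-1.5,0,0,0,0,-0.5]]}}

```text
t: 7.15
ee_pos: [0.5101, 0.0389, 0.2024]
tool_rot: [1.979, 2.439, 0.001]
force: [-0.6, -0.0, -0.2]
gripper_width: 0.746
```

```bash
python3 - <<'E'
from h import *
s=manip.read_state(); print(s["ee_pos"],s["force"],s["gripper_width"])
im=optics.get_image("top")[225:305,225:355]; cv2.imwrite("pics/t2.png",cv2.resize(im,None,fx=6,fy=6,interpolation=2))
im=optics.get_image("wrist")[150:450,200:440]; cv2.imwrite("pics/w2.png",cv2.resize(im,None,fx=2,fy=2,interpolation=2))
E
```

```text
[0.51006388 0.03893536 0.20235742] [-0.59239181 -0.00364154 -0.1961198 ] 0.7462333512707233
```

View pics/w2.png

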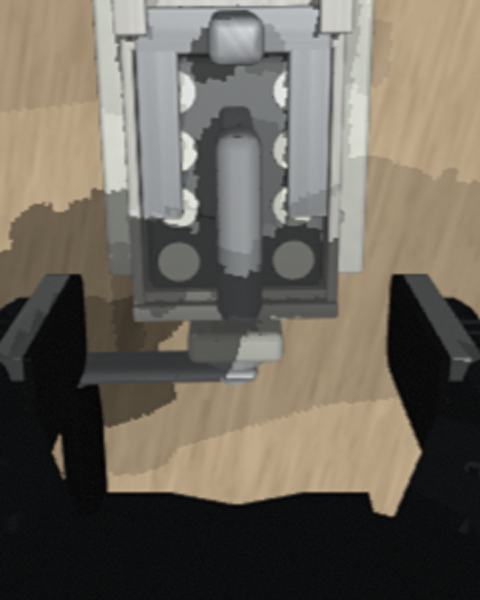

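```bash
python3 - <<'E'
from h import *
ey=np.array([-.2055,.9786]); i=optics.camera_info("wrist"); t=manip.read_state()["ee_pos"]
print(optics.camera_info("wrist")["tvec"],"cam",-cv2.Rodrigues(i["rvec"])[0].T@np.ravel(i["tvec"]))
c=np.array([.5085,.042])
for z in(.175,.159): print(z,(proj("wrist",[[*(c+s*ey),z] for s in(.026,0,-.026)],i)-[200,150])*2)
print("tcp",(proj("wrist",[t],i)-[200,150])*2)
E
```

```text
[-0.5081832  -0.09170384  0.33082798] cam [0.49718696 0.1031051  0.34392058]
0.175 [[229.13637054 137.11237201]
 [229.59486108 237.28632583]
 [230.01926304 330.0123854 ]]
0.159 [[229.60743607 124.52261782]
 [230.01287854 217.21308347]
 [230.39048122 303.5389389 ]]
tcp [[231.07160433 297.9111538 ]]
```

The prongs straddle the handle and the tab sits at the handle's near end, so the latch looks home. The handle (238,225 in the crop) is centred between the fingers.

{"op": "move_arm", "data": {"commands": [[-0.1,0.4,-1.5,0,0,0,-0.5],[0,0,-2,0,0,0,-0.5],[0,0,-1.3,0,0,0,-0.5],[0,0,-0.5,0,0,0,0],[0,0,0,0,0,0,0.5],[0,0,0,0,0,0,1],[0,0,0,0,0,0,1],[0,0,0,0,0,0,1]], "newtons": 80}}

```text
t: 8.25
ee_pos: [0.5089, 0.0441, 0.1488]
tool_rot: [1.978, 2.44, 0.001]
force: [-0.8, 0.2, 3.8]
gripper_width: 0.123
```

{"op": "move_arm", "data": {"commands": [[0,0,0,0,0,0,1],[0,0,0,0,0,0,1],[0,0,0,0,0,0,1],[0,0,0,0,0,0,1],[0,0,0,0,0,0,1],[0,0,0,0,0,0,1],[0,0,0.1,0,0,0,1],[0,0,0.1,0,0,0,1]]}}

```text
t: 9.25
ee_pos: [0.5082, 0.0436, 0.1499]
tool_rot: [-1.979, -2.44, 0.001]
force: [-0.3, -0.0, -3.2]
gripper_width: 0.126
```

{"op": "move_arm", "data": {"commands": [[0,0,0.1,0,0,0,1],[0,0,0.1,0,0,0,1],[0,0,0.1,0,0,0,1],[0,0,0.1,0,0,0,1],[0,0,0,0,0,0,1],[0,0,0,0,0,0,1],[0,0,0,0,0,0,1],[0,0,0,0,0,0,1]]}}

```text
t: 10.25
ee_pos: [0.5074, 0.0439, 0.1516]
tool_rot: [-1.976, -2.438, 0.002]
force: [7.7, 4.0, -38.6]
gripper_width: 0.121
```

The tool is pulling about 38 N against the latch and the pull held through 0.5 s. Next I'll lower it, release, and move to the crank.

{"op": "move_arm", "data": {"commands": [[0,0,-0.2,0,0,0,1],[0,0,-0.2,0,0,0,1],[0,0,-0.1,0,0,0,1],[0,0,0,0,0,0,0.5],[0,0,0,0,0,0,0],[0,0,0,0,0,0,-0.5],[0,0,2,0,0,0,-0.5],[0,0,4,0,0,0,-0.5]]}}

```text
t: 11.25
ee_pos: [0.5076, 0.0437, 0.2089]
tool_rot: [-1.977, -2.439, 0.003]
force: [-0.4, 0.3, -0.2]
gripper_width: 0.751
```

{"op": "move_arm", "data": {"commands": [[-0.5,-2.5,0,0,0,0,-0.5],[-1,-3.5,0,0,0,0,-0.5],[-1,-3.5,0,0,0,0,-0.5],[-1,-3.1,0,0,0,0,-0.5],[0,0,-3,0,0,0,-0.5],[0,0,-4,0,0,0,-0.5],[0,0,-3,0,0,0,-0.5],[0,0,0,0,0,0,-0.5]]}}

```text
t: 12.25
ee_pos: [0.4722, -0.0819, 0.1079]
tool_rot: [-1.976, -2.438, 0.003]
force: [0.6, 0.8, 0.3]
gripper_width: 0.752
```

```bash
python3 - <<'E'
from h import *
s=manip.read_state(); print(s["ee_pos"],s["force"])
im=optics.get_image("wrist")[120:480,120:520]; cv2.imwrite("pics/w3.png",cv2.resize(im,None,fx=1.6,fy=1.6))
print((proj("wrist",[s["ee_pos"]])-[120,120])*1.6)
E
```

```text
[ 0.47217095 -0.08192592  0.10790785] [0.60937943 0.79890415 0.2639326 ]
[[308.89428543 283.50379702]]
```

View pics/w3.png

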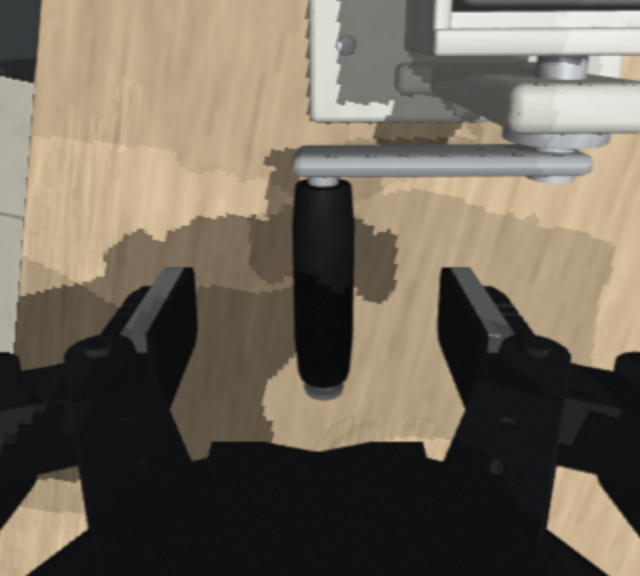

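The crank sleeve (323,285) lies between the fingers at the right depth along its length. I'll descend and grip it.

{"op": "move_arm", "data": {"commands": [[0.1,0,-1.1,0,0,0,-0.5],[0,0,-1,0,0,0,-0.3],[0,0,0,0,0,0,0.3],[0,0,0,0,0,0,1],[0,0,0,0,0,0,1],[0,0,0,0,0,0,1],[0,0,0,0,0,0,1],[0,0,0,0,0,0,1]], "newtons": 70}}

```text
t: 13.3
ee_pos: [0.4741, -0.0823, 0.0886]
tool_rot: [-1.979, -2.44, 0.001]
force: [-4.8, -1.1, 6.5]
gripper_width: 0.171
```

{"op": "move_arm", "data": {"commands": [[0.05,0.01,0.78,0,0,0,1],[0.15,0.03,0.77,0,0,0,1],[0.25,0.05,0.74,0,0,0,1],[0.34,0.07,0.71,0,0,0,1],[0.43,0.09,0.65,0,0,0,1],[0.5,0.11,0.59,0,0,0,1],[0.58,0.12,0.52,0,0,0,1],[0.64,0.14,0.43,0,0,0,1]]}}

```text
t: 14.3
ee_pos: [0.504, -0.0757, 0.1411]
tool_rot: [-1.979, -2.44, 0.0]
force: [-4.8, 0.5, 1.0]
gripper_width: 0.174
```

{"op": "move_arm", "data": {"commands": [[0.69,0.15,0.35,0,0,0,1],[0.73,0.15,0.25,0,0,0,1],[0.75,0.16,0.15,0,0,0,1],[0.77,0.16,0.05,0,0,0,1],[0.77,0.16,-0.05,0,0,0,1],[0.75,0.16,-0.15,0,0,0,1],[0.73,0.15,-0.25,0,0,0,1],[0.69,0.15,-0.35,0,0,0,1]]}}

```text
t: 15.3
ee_pos: [0.5633, -0.0629, 0.1399]
tool_rot: [-1.978, -2.44, -0.001]
force: [-3.1, 4.4, 1.1]
gripper_width: 0.173
```

{"op": "move_arm", "data": {"commands": [[0.64,0.14,-0.43,0,0,0,1],[0.58,0.12,-0.52,0,0,0,1],[0.5,0.11,-0.59,0,0,0,1],[0.43,0.09,-0.65,0,0,0,1],[0.34,0.07,-0.71,0,0,0,1],[0.25,0.05,-0.74,0,0,0,1],[0.15,0.03,-0.77,0,0,0,1],[0.05,0.01,-0.78,0,0,0,1]]}}

```text
t: 16.3
ee_pos: [0.5915, -0.0568, 0.0875]
tool_rot: [-1.977, -2.439, 0.002]
force: [-12.9, 3.6, 39.2]
gripper_width: 0.174
```

{"op": "move_arm", "data": {"commands": [[0,0,0,0,0,0,1],[0,0,0,0,0,0,1],[0,0,0.1,0,0,0,1],[-0.1,0,0.1,0,0,0,0.5],[0,0,0,0,0,0,0],[0,0,0,0,0,0,-0.5],[0,0,0,0,0,0,-0.5],[0,0,2,0,0,0,-0.5]]}}

```text
t: 17.3
ee_pos: [0.5902, -0.0575, 0.1092]
tool_rot: [-1.977, -2.438, 0.003]
force: [1.3, 0.4, 0.7]
gripper_width: 0.748
```

{"op": "move_arm", "data": {"commands": [[0,0,4,0,0,0,-0.5],[0,0,4,0,0,0,-0.5],[0,-2,4,0,0,0,-0.5],[0,-4,3,0,0,0,-0.5],[0,-4,0,0,0,0,-0.5],[0,-4,0,0,0,0,-0.5],[0,-4,0,0,0,0,-0.5],[0,0,0,0,0,0,-0.5]]}}

```text
t: 18.3
ee_pos: [0.5902, -0.2421, 0.2596]
tool_rot: [1.986, 2.434, -0.003]
force: [-1.3, 0.2, -0.1]
gripper_width: 0.75
```

```bash
python3 - <<'E'
from h import *
s=manip.read_state(); print(s["t"],s["ee_pos"],s["force"])
im=optics.get_image("scene"); a=cv2.resize(im[190:310,180:500],(800,300),interpolation=2)
b=optics.get_image("top")[180:300,140:500]; b=cv2.resize(b,(800,267),interpolation=2)
cv2.imwrite("pics/end.png",np.vstack([a,b]))
E
```

```text
18.3 [ 0.59023076 -0.24209647  0.25963127] [-1.28049826  0.23760326 -0.05182086]
```

View pics/end.png

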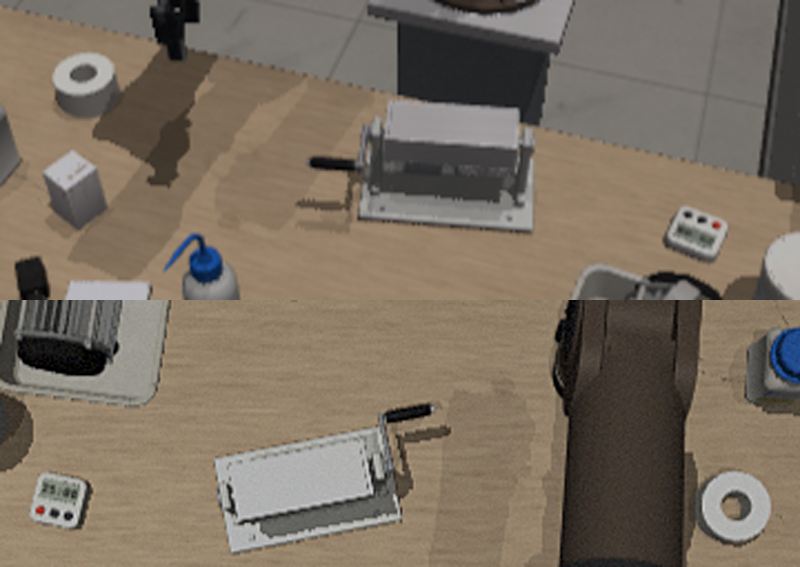

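The holder is inverted. The crank handle is on the far side at axis height, the arm is clear, and the bystanders are where they stood.

```bash
python3 -c "
from rig import manip; print(manip.job_done())"
```

```text
the job is handed in; nothing more can be done
None
```

I finished the whole sequence and handed the job in at about 18 s on the robot's clock, well under the 61 s limit. The interface gives no verdict, so everything below comes from my own readings and pictures.

- **Latch:** I gripped the tab and slid it about 54 mm along the guide until its stop pushed back with about 14 N. A wrist picture then showed the prongs either side of the carrier's handle.
- **Tug test:** With the holder upright, I pulled the carrier straight up by its handle. The wrist force read about 38 N at the end of a 0.5 s hold, and the latch held.
- **Half turn:** I turned the crank over the top until the far stop pushed back with about 39 N, then let go and moved the arm clear.
- **Last check:** The final pictures show the holder inverted, the crank handle on the far side at axis height, and the timer, label roll and carton where they stood by eye. The gripper read only about 1 N, so it was touching nothing.
- **Not seen directly:** Once inverted, the carrier and latch are hidden under the holder. That the carrier is still seated and the latch still home is inferred from the tug test and the smooth turn.
- **Disagreement:** The top and wrist cameras differed by 3–6 mm on where the stand was. I worked from roughly their average, and every grip closed as expected.

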